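# Set up a filtration manifold for one sample

### The arm

A 6-joint arm with a two-finger parallel gripper is mounted at the origin on the work surface. World frame = base frame: x ahead of the robot, y to its left, z up, the work surface at z = 0. Lengths are in mm, angles in rad, forces in N, time in s.
With the tool pointing down it reaches from about 250 to 775 mm from the base axis. Payload 4 kg.
Tool frame: the origin (TCP) lies on the centre line of the jaws, within the pads' length; the fingertips stand 11 mm ahead of it and the grasp point (between the pads) lies 8 mm behind it; z points along the fingers, y is the direction in which the jaws open and shut (so a half turn about z gives the same grasp; the last joint's range is limited). The gripper opens to 94 mm and grips with 3 to 60 N. Pads are 16 mm wide; open, the fingers measure 119 mm over their backs; the gripper's body (75 mm by 177 mm) begins 78 mm behind the grasp point.
Start: joints at [-1.247, 0.087, 1.371, -0, 1.684, -0.103], TCP at [227.678, -500.685, 183.406] pointing down, gripper open.
Joint ranges: [-3.1, 3.1], [-0.76, 2.03], [0.27, 2.55], [-1.08, 4.22], [0.17, 2.65], [-2.57, 2.57]. Speed limits (rad/s): [2.79, 2.79, 3.14, 3.14, 3.14, 3.14].

### API

Orientations are given as a unit quaternion [x, y, z, w].
In Python, from cell import r gives the robot as it stands. The module is installed in compiled form; this text tells all that it offers.
- The arm moves only by the shell command python3 -m handwheel 'ROWS' [FORCE]. ROWS is JSON, a list of rows, each a list of 7 numbers: the shift along the tool's x, y, z in m, then the turn, a rotation vector about the tool's x, y, z in rad, then the opening, from 0 (shut) to 1 (fully open). In form: [[dx, dy, dz, wx, wy, wz, gripper], ...]. A call has 1 to 20 rows; each row is the pose to reach, as a shift and turn from the pose measured when the call began, along the tool's axes at that moment; what a row does not reach only later rows make up. A row lasts 1/10 s, in which the tool goes at most 50 mm and 8.59 degrees, less where a joint would pass 70% of its speed; a pose out of reach is approached as far as the arm can. A call with a gripper value outside its range is refused whole. The fingers move at their own pace and stop on an object; FORCE is the grip in N (left out, the last holds). Time passes only in rows, so rows that repeat a pose let the fingers close. It gives the time, the measured TCP pose, the force and the opening at its end, in the units of the state.
- r.state(): the state, without advancing time (a new reading comes with each control period).
- r.capture(name): name is "side" or "top" or "wrist"; returns a dict with "color" (420x560x3 uint8, blue, green, red), "range_z" (420x560 float32, mm along the optical axis (not along the pixel's ray), 0 where there is no reading), "fx", "fy", "cx", "cy" (pixels), "world_to_cam" (4x4, takes a point from world to camera coordinates). Camera axes: x right, y up, looking along -z (the intrinsics and any distortion apply to the point x, -y, -z); pixel columns grow to the right and rows downward; lengths in mm; the calibration is good to about 2 mm. The wrist camera is an equidistant fisheye: a pixel r from the principal point sees the ray r / f radians off the axis. A picture is of the moment at which its call begins.
- r.finish_job(): hands the job in, once; it reports no verdict.
The state is a dict: "time_s": time; "joints": joint angles; "joint_vel": joint speeds; "joint_efforts": joint torques, N m; "tcp_pos": TCP position; "orientation": TCP orientation; "wrist_force": force on the tool from outside, world axes, zero at the start; "moment": the same for the moment, N m; "opening": opening from 0.0 (shut) to 1.0 (fully open).
Only numpy, scipy, OpenCV 4.12 (cv2) and the standard library are available. Lean on these libraries where they do the work, as an engineer would, in place of code of your own. Each camera call takes 0.05 s, during which the arm holds its last target. There are 200 camera calls.

### The job

Set up the vacuum filtration manifold for one water sample: the filter base goes on the middle port, the funnel on top of the base and the lid on the funnel, with the vacuum gauge on the end port next to the blue hose nozzle and the red cap blanking off the other end port. Seat every part fully home and upright, let go of it, and leave the slide box, the Petri dishes and the reagent bottle where they stand.

Things in the scene. Friction and masses are not known exactly. Their poses are not given: they have to be found in the camera images.
- manifold: Fixed steel manifold: tube along its y, three identical ports at y = -125, 0, 125 mm, black levers on the robot's side (x to -38 mm). Origin on the bench under the middle port, x away from the robot, z up. Each port: flat 54 mm flange, upper face at z = 115 mm, on it a centring spigot 28 mm wide, 18 mm high, tapering to 19 mm over its top 8 mm. All else lies below the flange faces.
- outlet: Blue hose nozzle with dark clamp ring on one end of the manifold tube; which end differs from start to start (the other has a plain steel blind end). Origin on the bench under the clamp, on the tube's line, 185 mm from the middle port's axis, 60 mm beyond the nearest end port. It points to the manifold's +x, 70 mm out; its top is 80 mm above the bench.
- base_head (a point): Loose steel filter base, upright, 46 mm high. Underneath, a socket (31.2 mm bore, 20 mm deep) fits over a port's spigot. Hub 44 mm wide from 0 to 24 mm, head 60 mm wide from 24 to 38 mm, then a disc 44 mm wide, 8 mm high with tapered edge and white frit on top, which centres the funnel. Point: on the axis half-way up the head, 31 mm above the underside; z up. Grip by the head.
- funnel_center (a point): Loose steel funnel, upright: straight open tube 56 mm outside, 50 mm inside, 85 mm high, with a 64 mm flange on its lowest 10 mm. The flange's bore (47.2 mm) goes over the disc of the filter base until the flange rests on the base's head. Point: on the axis half-way up, 42.5 mm above the underside; z up. Grip round the tube.
- lid_knob (a point): Loose funnel lid, right way up: steel disc 64 mm wide, 6 mm thick; below it a boss 46.4 mm wide, 8 mm deep, edge tapered, that enters the funnel's mouth; above it a black knob: 16 mm stem, then 24 mm wide from 8 to 32 mm above the disc. Point: on the axis in the knob, 34 mm above the boss's underside, 20 mm above the disc's top; z up. Grip by the knob.
- gauge_case (a point): Loose vacuum gauge, upright: black round case 54 mm wide, white dial with red needle facing up, on a brass hub 44 mm wide. Underneath, a socket (31.2 mm bore, 20 mm deep) fits over a port's spigot. Hub from 0 to 26 mm, case from 26 to 56 mm. Point: on the axis half-way up the case, 41 mm above the underside; z up.
- cap_center (a point): Loose red blanking cap, upright: 44 mm wide, 48 mm high, with a 54 mm flange on its lowest 6 mm. Underneath, a socket (31.2 mm bore, 20 mm deep) fits over a port's spigot. Point: on the axis half-way up, 24 mm above the underside; z up.
- dishes: Bystander: stack of three Petri dishes, 91 mm diameter, 44 mm high, beside one end of the manifold. Origin under its centre.
- reagent: Bystander: amber reagent bottle with blue screw cap, 62 mm diameter, 130 mm high, beside the other end of the manifold. Origin under its centre.
- slide_box: Bystander: grey slide box with green lid, 84 x 100 x 34 mm, beyond the manifold. Origin under its centre.

How it is judged:
By the outcome, as a careful person would: the job done as asked, in the order asked, and still so for the second after the job is handed in, with the robot touching nothing.
It also fails if it takes over 128 s, if anything falls off the work surface, if the arm or the gripper's body presses on something with over 40 N, if the wrist force passes 120 N, or if a joint passes its speed limit or range.

## Working session

There is one attempt and no reset: what is moved stays moved. The work goes in short steps, Python scripts to look and compute and a shell command to move; the robot and the scene stay as the last step left them, time stands still between calls to the robot, and variables do not carry over. Pictures are saved under pics/ and viewed, on a budget of 14 in all, crops included, one or two more only if the job needs it, and the job is handed in when it is done.

```bash
mkdir -p pics; ls
python3 - <<'E'
from cell import r
import cv2,json,numpy as np
s=r.state(); print({k:np.round(v,3).tolist() for k,v in s.items()})
for n in("top","side"):
    c=r.capture(n); cv2.imwrite(f"pics/{n}0.png",c["color"]); np.savez(f"{n}0.npz",**c)
    print(n,c["fx"],c["cx"],c["cy"],np.round(c["world_to_cam"],3).tolist())
E
```

```text
pics
{'time_s': 0.0, 'joints': [-1.247, 0.088, 1.372, -0.0, 1.684, -0.103], 'joint_vel': [-0.001, -0.001, 0.0, -0.001, -0.001, 0.001], 'joint_efforts': [0.0, -34.018, -30.243, 0.072, 0.033, -0.0], 'tcp_pos': [227.474, -500.104, 182.207], 'orientation': [0.977, 0.212, -0.0, -0.001], 'wrist_force': [-0.333, -0.187, -0.442], 'moment': [-0.005, -0.031, -0.013], 'opening': 0.999}
top 467.1871491367483 276.6154047428157 212.4308799068954 [[-0.004, -1.0, 0.011, 3.282], [0.994, -0.002, 0.106, -600.393], [-0.106, 0.012, 0.994, -1143.123], [0.0, 0.0, 0.0, 1.0]]
side 461.63338919619963 280.674499954452 204.79998951358107 [[-0.847, -0.531, 0.019, 497.335], [0.272, -0.403, 0.874, -232.277], [-0.457, 0.745, 0.486, -1167.038], [0.0, 0.0, 0.0, 1.0]]
```

View pics/top0.png

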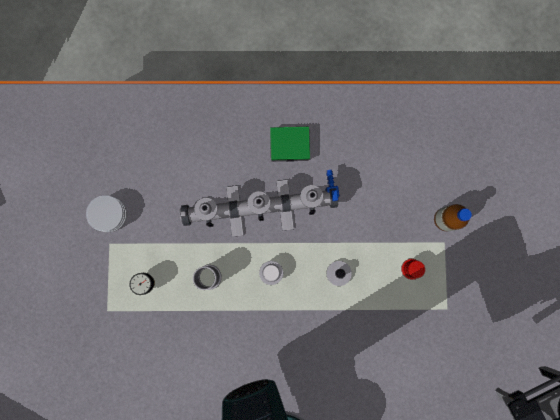

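View pics/side0.png

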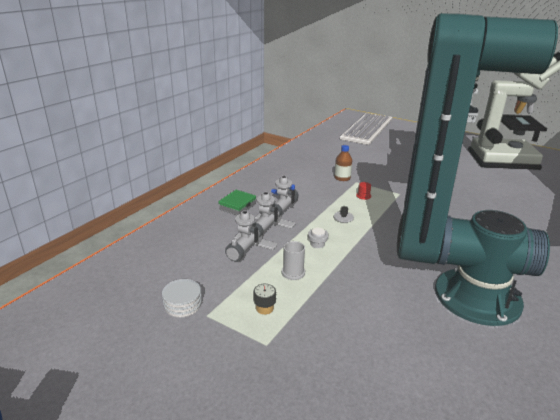

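The top view shows the blue nozzle at (333,185), on the right (-y) end of the manifold. The ports are at about (205,208), (260,203) and (313,196). The loose parts are the gauge (142,284), funnel (207,277), base (271,271), lid (340,272) and cap (413,268). The side view agrees. Next I'll measure positions.

```bash
cat > h.py <<'E'
import numpy as np,cv2
def world(c,fish=False):
    z=c["range_z"].astype(float); H,W=z.shape
    u,v=np.meshgrid(np.arange(W),np.arange(H))
    x=(u-c["cx"])/c["fx"]; y=(v-c["cy"])/c["fy"]
    if fish:
        t=np.hypot(x,y); k=np.where(t>1e-6,np.tan(np.minimum(t,1.5))/np.maximum(t,1e-6),1); x=x*k;y=y*k
    P=np.stack([x*z,-y*z,-z,np.ones_like(z)],-1)@np.linalg.inv(c["world_to_cam"]).T
    P=P[...,:3]; P[z<=0]=np.nan; return P
def blob(P,xy,zlo,zhi,rad=45):
    m=(np.hypot(P[...,0]-xy[0],P[...,1]-xy[1])<rad)&(P[...,2]>zlo)&(P[...,2]<zhi)
    q=P[m]
    if len(q)<4: return None
    (a,b),rr=cv2.minEnclosingCircle(q[:,:2].astype(np.float32))
    return dict(n=len(q),mean=q.mean(0).round(1).tolist(),mec=[round(a,1),round(b,1),round(rr,1)])
E
python3 - <<'E'
from h import *
for n in("top","side"):
    c=dict(np.load(n+"0.npz")); P=world(c)
    if n=="top":
        px=dict(gauge=(142,284),funnel=(207,277),base=(271,271),lid=(340,272),cap=(413,268),pL=(205,208),pM=(260,203),pR=(313,196),box=(290,143),dish=(106,213),reag=(463,214),bench=(300,350),bench2=(60,300))
        pos={k:P[v[1],v[0]] for k,v in px.items()}
        for k,v in pos.items(): print(k,v.round(0).tolist())
    for k,lo,hi,rad in[("gauge",48,65,45),("funnel",78,95,45),("base",41,55,45),("base",30,55,45),("lid",32,60,30),("lid",9,20,45),("cap",40,60,45),("pL",125,140,30),("pM",125,140,30),("pR",125,140,30),("pL",108,140,38),("pM",108,140,38),("pR",108,140,38)]:
        print(n,k,blob(P,pos[k][:2],lo,hi,rad))
E
```

```text
gauge [425.0, 327.0, 59.0]
funnel [439.0, 178.0, 1.0]
base [455.0, 16.0, 46.0]
lid [451.0, -154.0, 44.0]
cap [461.0, -333.0, 49.0]
pL [600.0, 167.0, 133.0]
pM [612.0, 41.0, 132.0]
pR [628.0, -82.0, 132.0]
box [778.0, -33.0, 33.0]
dish [599.0, 425.0, 43.0]
reag [585.0, -427.0, 134.0]
bench [258.0, -56.0, 4.0]
bench2 [383.0, 550.0, -6.0]
top gauge {'n': 397, 'mean': [425.9, 332.0, 54.8], 'mec': [425.8, 332.9, 27.2]}
top funnel {'n': 99, 'mean': [439.5, 174.4, 83.5], 'mec': [439.9, 174.4, 27.9]}
top base {'n': 243, 'mean': [450.5, 17.0, 45.4], 'mec': [450.9, 16.2, 28.5]}
top base {'n': 459, 'mean': [450.9, 16.8, 41.5], 'mec': [450.7, 16.9, 29.6]}
top lid {'n': 77, 'mean': [448.1, -153.7, 44.6], 'mec': [448.3, -154.4, 11.9]}
top lid {'n': 408, 'mean': [448.4, -153.9, 13.5], 'mec': [448.1, -154.8, 32.1]}
top cap {'n': 246, 'mean': [458.3, -340.2, 47.2], 'mec': [457.8, -340.9, 21.7]}
top pL {'n': 100, 'mean': [600.8, 168.4, 130.5], 'mec': [601.4, 168.8, 13.4]}
top pM {'n': 105, 'mean': [615.5, 44.5, 130.7], 'mec': [616.3, 44.7, 13.7]}
top pR {'n': 101, 'mean': [630.5, -78.9, 131.0], 'mec':
[... 581 characters left out ...]
d {'n': 49, 'mean': [446.2, -150.0, 42.2], 'mec': [448.0, -152.2, 12.1]}
side lid {'n': 148, 'mean': [445.3, -148.1, 14.9], 'mec': [447.0, -153.2, 35.3]}
side cap {'n': 75, 'mean': [456.0, -335.7, 47.4], 'mec': [459.4, -339.1, 24.1]}
side pL {'n': 53, 'mean': [597.7, 172.3, 131.1], 'mec': [600.1, 169.5, 12.9]}
side pM {'n': 48, 'mean': [612.9, 49.5, 130.7], 'mec': [614.3, 47.8, 13.4]}
side pR {'n': 37, 'mean': [627.7, -75.2, 130.9], 'mec': [628.7, -76.0, 13.3]}
side pL {'n': 214, 'mean': [595.9, 175.5, 119.6], 'mec': [600.8, 170.9, 29.1]}
side pM {'n': 176, 'mean': [610.5, 52.0, 119.7], 'mec': [616.8, 45.4, 28.3]}
side pR {'n': 151, 'mean': [625.9, -71.5, 119.6], 'mec': [630.3, -78.1, 28.0]}
```

```bash
cat > go.py <<'E'
# usage: go.py x y z  -> tool-frame shift (m) and turn (rad) to reach world pose, tool down, tool y = world x
import sys,numpy as np
from cell import r
from scipy.spatial.transform import Rotation as R
s=r.state(); q=R.from_quat(s["orientation"])
t=R.from_matrix(np.array([[0,1,0],[1,0,0],[0,0,-1.]]))
v=[float(a) for a in sys.argv[1:4]]
print("t",round(s["time_s"],2),"tcp",np.round(s["tcp_pos"],1),"F",np.round(s["wrist_force"],1),"op",round(s["opening"],3),"yawerr",np.round((q.inv()*t).as_rotvec(),4))
for i in range(0,len(sys.argv)-1,3):
    v=[float(a) for a in sys.argv[1+i:4+i]]
    print(v,"shift",np.round(q.inv().apply(np.array(v)-s["tcp_pos"])/1000,4))
E
python3 go.py 451 17 120
```

```text
t 0.1 tcp [ 227.5 -500.2  182.3] F [0.5 0.2 0.1] op 0.999 yawerr [-0.0016 -0.0013 -1.144 ]
[451.0, 17.0, 120.0] shift [ 0.4175 -0.3782  0.0632]
```

```bash
a='[0.4175,-0.3782,0.0632,-0.0016,-0.0013,-1.144,1]'; python3 -m handwheel '[[0.4175,-0.3782,0.0632,-0.0016,-0.0013,-1.144,1],[0.4175,-0.3782,0.0632,-0.0016,-0.0013,-1.144,1],[0.4175,-0.3782,0.0632,-0.0016,-0.0013,-1.144,1],[0.4175,-0.3782,0.0632,-0.0016,-0.0013,-1.144,1],[0.4175,-0.3782,0.0632,-0.0016,-0.0013,-1.144,1],[0.4175,-0.3782,0.0632,-0.0016,-0.0013,-1.144,1],[0.4175,-0.3782,0.0632,-0.0016,-0.0013,-1.144,1],[0.4175,-0.3782,0.0632,-0.0016,-0.0013,-1.144,1],[0.4175,-0.3782,0.0632,-0.0016,-0.0013,-1.144,1],[0.4175,-0.3782,0.0632,-0.0016,-0.0013,-1.144,1],[0.4175,-0.3782,0.0632,-0.0016,-0.0013,-1.144,1],[0.4175,-0.3782,0.0632,-0.0016,-0.0013,-1.144,1],[0.4175,-0.3782,0.0632,-0.0016,-0.0013,-1.144,1],[0.4175,-0.3782,0.0632,-0.0016,-0.0013,-1.144,1],[0.4175,-0.3782,0.0632,-0.0016,-0.0013,-1.144,1],[0.4175,-0.3782,0.0632,-0.0016,-0.0013,-1.144,1]]'
python3 go.py 451 17 23
python3 - <<'E'
from h import *
from cell import r
c=r.capture("wrist"); cv2.imwrite("pics/w1.png",c["color"])
P=world(c,True); print(blob(P,(451,17),41,60,40),blob(P,(451,17),28,60,40)); 
for k,p in dict(M=(616,45)).items(): print(k,blob(P,p,123,140,30),blob(P,p,108,140,38))
E
```

```text
time_s: 1.7
tcp_pos: [450.8, 15.8, 120.1]
orientation: [0.708, 0.706, -0.0, 0.0]
wrist_force: [0.1, 0.5, 0.5]
opening: 1.002
t 1.7 tcp [450.8  15.8 120.1] F [0.1 0.5 0.5] op 1.002 yawerr [ 0.0003  0.0003 -0.0022]
[451.0, 17.0, 23.0] shift [0.0012 0.0002 0.0971]
{'n': 1869, 'mean': [450.1, 17.9, 46.9], 'mec': [450.3, 16.8, 22.0]} {'n': 3350, 'mean': [450.1, 18.8, 43.2], 'mec': [449.9, 17.0, 30.0]}
M {'n': 895, 'mean': [611.0, 45.6, 131.1], 'mec': [614.6, 44.8, 13.9]} {'n': 3061, 'mean': [608.5, 46.4, 120.2], 'mec': [615.8, 44.7, 27.6]}
```

View pics/w1.png

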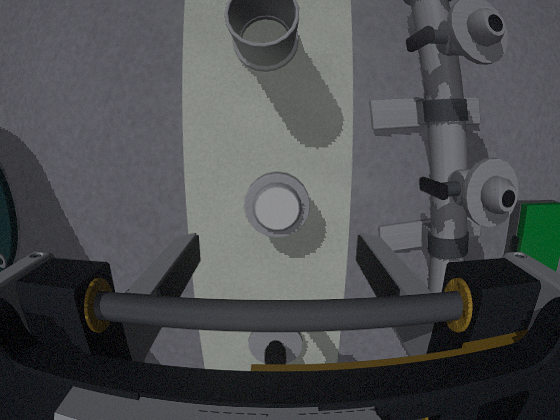

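The wrist picture shows the base at (277,205), centred between the fingers, with the middle port's spigot at about (500,198). The measured positions agree with the top camera. I'll descend and grip.

```bash
python3 -m handwheel '[[0.001,0,0.05,0,0,0,1],[0.001,0,0.085,0,0,0,1],[0.001,0,0.097,0,0,0,1],[0.001,0,0.097,0,0,0,1],[0.001,0,0.097,0,0,0,0],[0.001,0,0.097,0,0,0,0],[0.001,0,0.097,0,0,0,0],[0.001,0,0.097,0,0,0,0],[0.001,0,0.097,0,0,0,0],[0.001,0,0.097,0,0,0,0],[0.001,0,0.097,0,0,0,0],[0.001,0,0.097,0,0,0,0]]' 35
python3 go.py 451 17 200 616 45 200
```

```text
time_s: 2.95
tcp_pos: [449.5, 16.9, 23.7]
orientation: [0.708, 0.706, -0.001, -0.001]
wrist_force: [-7.0, -0.7, 9.2]
opening: 0.356
t 2.95 tcp [449.5  16.9  23.7] F [-7.  -0.7  9.2] op 0.356 yawerr [-0.003   0.0004 -0.002 ]
[451.0, 17.0, 200.0] shift [ 1.000e-04  1.000e-03 -1.763e-01]
[616.0, 45.0, 200.0] shift [ 0.0284  0.1659 -0.1768]
```

Run:
```python
from h import *
from cell import r
c=r.capture("wrist"); d=r.capture("side")
cv2.imwrite("pics/w2.png",np.hstack([cv2.resize(c["color"][150:400,140:420],(448,400)),cv2.resize(d["color"][180:290,270:370],(350,400))]))
print(r.state()["opening"],r.state()["wrist_force"])
```

```text
0.27643680170532636 [-11.35579503   0.04678277  14.02224669]
```

View pics/w2.png

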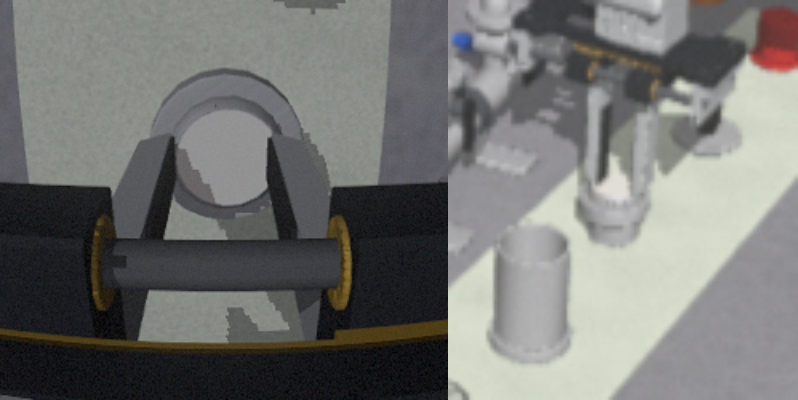

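The base (frit at about (225,155) in the crop) sits to +y of the fingers, and the jaws are closing past it. I'll open now, then measure where the base and the fingers really are.

```bash
python3 -m handwheel '[[0,0,0,0,0,0,1],[0,0,0,0,0,0,1],[0,0,0,0,0,0,1],[0,0,0,0,0,0,1],[0,0,0,0,0,0,1],[0,0,0,0,0,0,1]]'
python3 - <<'E'
from h import *
from cell import r
c=r.capture("wrist"); P=world(c,True)
d=r.capture("side"); Q=world(d)
t=r.state()["tcp_pos"]; print(t)
cv2.imwrite("pics/w3.png",np.hstack([cv2.resize(c["color"],(400,300)),cv2.resize(d["color"][180:290,260:400],(382,300))]))
print(blob(P,(450,25),41,55,50),blob(P,(450,25),28,55,50))
print(blob(Q,(450,25),41,55,50),blob(Q,(450,25),28,55,50))
for nm,A in(("w",P),("s",Q)):
  for side in(-1,1):
    m=(np.abs(A[...,0]-t[0]-side*50)<14)&(np.abs(A[...,1]-t[1])<40)&(A[...,2]>5)&(A[...,2]<90)
    q=A[m]
    if len(q): print(nm,side,len(q),np.percentile(q,[2,50,98],axis=0).round(0).tolist())
E
```

```text
time_s: 3.65
tcp_pos: [448.3, 16.8, 24.0]
orientation: [0.708, 0.706, -0.002, -0.002]
wrist_force: [-0.4, 0.6, 0.7]
opening: 0.746
[448.24169038  16.81814445  24.00623802]
{'n': 4195, 'mean': [453.1, 18.8, 47.2], 'mec': [448.9, 25.7, 45.7]} {'n': 7305, 'mean': [453.1, 20.5, 43.4], 'mec': [448.9, 25.7, 45.7]}
{'n': 136, 'mean': [453.5, 20.2, 46.6], 'mec': [451.0, 23.5, 46.7]} {'n': 260, 'mean': [450.6, 25.3, 41.6], 'mec': [451.0, 23.5, 46.7]}
w -1 480 [[403.0, 25.0, 51.0], [408.0, 26.0, 74.0], [412.0, 27.0, 89.0]]
w 1 901 [[484.0, 9.0, 50.0], [487.0, 26.0, 75.0], [496.0, 26.0, 89.0]]
s -1 69 [[400.0, 8.0, 53.0], [403.0, 23.0, 71.0], [411.0, 27.0, 89.0]]
s 1 80 [[485.0, 6.0, 47.0], [489.0, 22.0, 70.0], [499.0, 28.0, 89.0]]
```

View pics/w3.png

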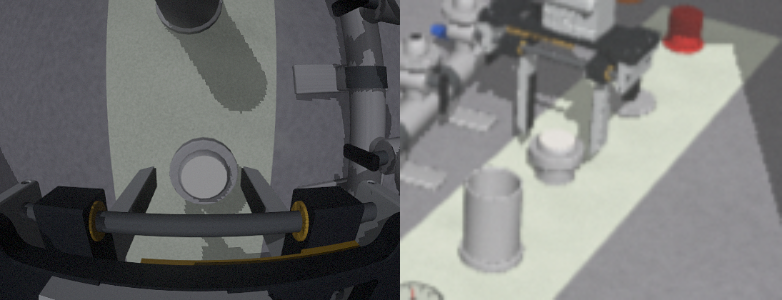

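```bash
python3 -m handwheel '[[0,0,0,0,0,0,1],[0,0,0,0,0,0,1],[0,0,0,0,0,0,1],[0,0,0,0,0,0,1]]'
python3 - <<'E'
from h import *
from cell import r
t=r.state()["tcp_pos"]; print(t,r.state()["opening"])
for n in("wrist","side"):
  A=world(r.capture(n),n=="wrist")
  for side in(-1,1):
    dx=side*(A[...,0]-t[0])
    for z in range(4,80,8):
      q=A[(dx>33)&(dx<70)&(np.abs(A[...,1]-t[1])<25)&(A[...,2]>z)&(A[...,2]<z+8)]
      if len(q): print(n,side,z,len(q),np.percentile(q,[2,98],axis=0).round(0)[:,:2].tolist())
  print(blob(A,(450,17),41,52,34),blob(A,(450,17),28,52,34))
E
```

```text
time_s: 4.15
tcp_pos: [448.3, 16.8, 24.0]
orientation: [0.708, 0.706, -0.002, -0.002]
wrist_force: [-0.0, 0.4, -0.6]
opening: 1.0
[448.2504354   16.82543256  24.02089171] 1.0002733896483302
wrist -1 4 1 [[407.0, 40.0], [407.0, 40.0]]
wrist -1 44 73 [[398.0, 9.0], [402.0, 26.0]]
wrist -1 52 162 [[391.0, 9.0], [403.0, 26.0]]
wrist -1 60 234 [[391.0, 10.0], [403.0, 27.0]]
wrist -1 68 239 [[391.0, 9.0], [403.0, 26.0]]
wrist -1 76 277 [[391.0, 10.0], [403.0, 26.0]]
wrist 1 36 57 [[481.0, 9.0], [483.0, 26.0]]
wrist 1 44 91 [[496.0, 9.0], [502.0, 26.0]]
wrist 1 52 192 [[496.0, 9.0], [507.0, 26.0]]
wrist 1 60 208 [[496.0, 9.0], [507.0, 26.0]]
wrist 1 68 258 [[496.0, 9.0], [507.0, 26.0]]
wrist 1 76 269 [[496.0, 9.0], [508.0, 26.0]]
{'n': 3949, 'mean': [453.3, 18.7, 46.9], 'mec': [453.3, 19.1, 24.3]} {'n': 7042, 'mean': [453.2, 20.5, 43.1], 'mec': [453.1, 16.7, 30.2]}
side -1 4 5 [[381.0, -5.0], [405.0, 34.0]]
side -1 44 3 [[399.0, 23.0], [402.0, 24.0]]
side -1 52 9 [[392.0, 15.0], [402.0, 27.0]]
side -1 60 15 [[389.0, 12.0], [402.0, 29.0]]
side -1 68 13 [[390.0, 10.0], [399.0, 29.0]]
side -1 76 17 [[390.0, 8.0], [401.0, 29.0]]
side 1 4 6 [[495.0, 4.0], [517.0, 36.0]]
side 1 36 4 [[481.0, 7.0], [484.0, 15.0]]
side 1 44 8 [[496.0, 11.0], [502.0, 26.0]]
side 1 52 12 [[497.0, 10.0], [506.0, 28.0]]
side 1 60 16 [[496.0, 13.0], [506.0, 28.0]]
side 1 68 12 [[496.0, 14.0], [507.0, 27.0]]
side 1 76 18 [[495.0, 9.0], [507.0, 28.0]]
{'n': 113, 'mean': [451.9, 20.0, 46.1], 'mec': [450.4, 22.7, 28.2]} {'n': 241, 'mean': [449.2, 25.7, 40.7], 'mec': [452.0, 18.7, 32.4]}
```

Both cameras put the fingertips at z≈45 while the TCP reads 24, so the real tips are about 32 mm higher than the stated tool geometry. The fingers had closed over the top of the base, which still stands, at about (453,18). I'll go 32 mm lower and check.

```bash
python3 -m handwheel '[[0.001,0.004,0.01,0.004,0,0,1],[0.001,0.004,0.02,0.004,0,0,1],[0.001,0.004,0.027,0.004,0,0,1],[0.001,0.004,0.031,0.004,0,0,1],[0.001,0.004,0.031,0.004,0,0,1]]'
cat > tips.py <<'E'
from h import *
from cell import r
s=r.state(); t=s["tcp_pos"]; print("tcp",t.round(1) if hasattr(t,'round') else t,s["opening"],np.round(s["wrist_force"],1))
for n in("wrist","side"):
  A=world(r.capture(n),n=="wrist")
  for side in(-1,1):
    dx=side*(A[...,0]-t[0]); h=s["opening"]*47
    q=A[(dx>h-1)&(dx<h+16)&(np.abs(A[...,1]-t[1])<14)&(A[...,2]>8)&(A[...,2]<t[2]+80)]
    if len(q): print(n,side,len(q),"minz",np.sort(q[:,2])[:6].round(0).tolist(),"x,y med",np.median(q,0).round(1)[:2])
E
python3 tips.py; python3 go.py 451 17 180
```

```text
time_s: 4.75
tcp_pos: [451.1, 17.9, -8.2]
orientation: [0.708, 0.706, -0.004, -0.004]
wrist_force: [-0.3, 0.3, 0.2]
opening: 1.0
tcp [451.1  17.9  -8.2] 0.999604552406361 [-0.3  0.3  0.2]
wrist -1 1030 minz [15.0, 15.0, 15.0, 16.0, 16.0, 16.0] x,y med [401.3  26.9]
wrist 1 1894 minz [13.0, 14.0, 14.0, 14.0, 14.0, 14.0] x,y med [500.   25.3]
side -1 87 minz [15.0, 21.0, 22.0, 23.0, 25.0, 25.0] x,y med [396.2  24.4]
side 1 110 minz [16.0, 17.0, 18.0, 18.0, 19.0, 19.0] x,y med [503.1  23.5]
t 4.85 tcp [452.1  17.8  -7.1] F [ 0.2 -0.5  0.2] op 0.997 yawerr [-0.0101  0.0005 -0.002 ]
[451.0, 17.0, 180.0] shift [-0.0009 -0.003  -0.187 ]
```

```bash
python3 -m handwheel '[[0,0,0,-0.010,0,-0.002,1],[0,0,0,-0.010,0,-0.002,0],[0,0,0,-0.010,0,-0.002,0],[0,0,0,-0.010,0,-0.002,0],[0,0,0,-0.010,0,-0.002,0],[0,0,0,-0.010,0,-0.002,0],[0,0,0,-0.010,0,-0.002,0],[0,0,0,-0.010,0,-0.002,0]]' 35
python3 go.py 453 18 180
```

```text
time_s: 5.65
tcp_pos: [452.3, 17.8, -6.9]
orientation: [0.707, 0.707, -0.0, 0.0]
wrist_force: [-0.1, 0.5, 1.1]
opening: 0.63
t 5.65 tcp [452.3  17.8  -6.9] F [-0.1  0.5  1.1] op 0.63 yawerr [0.0004 0.0005 0.    ]
[453.0, 18.0, 180.0] shift [ 1.000e-04  8.000e-04 -1.869e-01]
```

```bash
python3 -m handwheel '[[0,0,-0.05,0,0,0,0],[0,0,-0.10,0,0,0,0],[0,0,-0.15,0,0,0,0],[0.01,0.05,-0.18,0,0,0,0],[0.018,0.10,-0.187,0,0,0,0],[0.027,0.14,-0.187,0,0,0,0],[0.027,0.163,-0.187,0,0,0,0],[0.027,0.163,-0.187,0,0,0,0],[0.027,0.163,-0.187,0,0,0,0]]'
cat > held.py <<'E'
# fit held part: python held.py zlo zhi (relative to TCP) in wrist cam
import sys
from h import *
from cell import r
s=r.state();t=np.array(s["tcp_pos"])
lo,hi=float(sys.argv[1]),float(sys.argv[2]); 
for n in("wrist","side","top"):
    P=world(r.capture(n),n=="wrist")
    b=blob(P,t[:2],t[2]+lo,t[2]+hi,float(sys.argv[3]))
    if b: print(n,b["n"],"mec-tcp",np.round(np.array(b["mec"][:2])-t[:2],1),b["mec"][2],"meanz-tcp",round(b["mean"][2]-t[2],1))
E
python3 held.py 49 58 26; python3 go.py 616 45 180 616 45 108
```

```text
time_s: 6.55
tcp_pos: [614.3, 44.9, 178.3]
orientation: [0.707, 0.707, -0.001, -0.001]
wrist_force: [-0.0, 0.2, -2.9]
opening: 0.631
wrist 5037 mec-tcp [ 0.9 -1.1] 22.2 meanz-tcp 53.8
side 92 mec-tcp [-2.1 -0.8] 23.8 meanz-tcp 54.0
t 6.7 tcp [614.   44.8 180.2] F [-0.6 -0.6 -1.3] op 0.632 yawerr [-0.0003  0.0005 -0.0002]
[616.0, 45.0, 180.0] shift [0.0002 0.002  0.0002]
[616.0, 45.0, 108.0] shift [0.0002 0.002  0.0722]
```

```bash
python3 -m handwheel '[[0.001,0.001,0.02,0,0,0,0],[0.001,0.001,0.035,0,0,0,0],[0.001,0.001,0.045,0,0,0,0],[0.001,0.001,0.053,0,0,0,0],[0.001,0.001,0.060,0,0,0,0],[0.001,0.001,0.066,0,0,0,0],[0.001,0.001,0.071,0,0,0,0],[0.001,0.001,0.073,0,0,0,0],[0.001,0.001,0.073,0,0,0,0]]'
python3 go.py 616 45 108
```

```text
time_s: 7.6
tcp_pos: [615.2, 45.7, 108.1]
orientation: [0.707, 0.707, -0.0, 0.0]
wrist_force: [-1.3, 0.1, -0.6]
opening: 0.63
t 7.6 tcp [615.2  45.7 108.1] F [-1.3  0.1 -0.6] op 0.63 yawerr [ 0.0005  0.0006 -0.0001]
[616.0, 45.0, 108.0] shift [-0.0007  0.0008  0.0001]
```

```bash
python3 -m handwheel '[[0,0,0.001,0,0,0,0],[0,0,0.002,0,0,0,0],[0,0,0.002,0,0,0,1],[0,0,0.001,0,0,0,1],[0,0,0,0,0,0,1],[0,0,0,0,0,0,1],[0,0,0,0,0,0,1],[0,0,-0.04,0,0,0,1],[0,0,-0.08,0,0,0,1],[0,-0.02,-0.10,0,0,0,1],[0,-0.04,-0.10,0,0,0,1]]'
python3 - <<'E'
from h import *
from cell import r
for n in("top","wrist","side"):
    P=world(r.capture(n),n=="wrist"); print(n,blob(P,(616,45),156,166,30),blob(P,(616,45),148,166,36))
    print(blob(P,(440,174.4),78,95,40))
E
python3 go.py 440 174.4 120 440 174.4 10
```

```text
time_s: 8.7
tcp_pos: [577.1, 45.7, 212.8]
orientation: [0.707, 0.707, 0.003, 0.003]
wrist_force: [-0.1, -0.1, -0.8]
opening: 1.001
top None None
{'n': 40, 'mean': [439.0, 193.8, 83.5], 'mec': [439.6, 183.5, 25.7]}
wrist {'n': 2128, 'mean': [614.8, 45.9, 161.9], 'mec': [612.5, 43.7, 25.2]} {'n': 3797, 'mean': [614.1, 46.9, 158.2], 'mec': [615.5, 44.8, 30.2]}
{'n': 630, 'mean': [439.6, 174.0, 84.2], 'mec': [439.5, 174.1, 28.5]}
side {'n': 98, 'mean': [612.7, 48.7, 161.0], 'mec': [612.8, 44.9, 23.5]} {'n': 191, 'mean': [610.1, 52.3, 156.9], 'mec': [613.2, 46.4, 31.4]}
{'n': 134, 'mean': [438.9, 175.2, 82.7], 'mec': [438.7, 174.0, 29.5]}
t 8.85 tcp [575.   45.9 208.7] F [-0.3 -0.4 -0.1] op 1.0 yawerr [ 0.002   0.0006 -0.    ]
[440.0, 174.4, 120.0] shift [ 0.1286 -0.1352  0.0884]
[440.0, 174.4, 10.0] shift [ 0.1287 -0.1354  0.1984]
```

Base seated: its top reads 161.9 (161 expected), axis (615.5, 44.8). Now the funnel at (439.6, 174.2).

```bash
python3 -m handwheel '[[0.04,-0.045,0.03,0,0,0,1],[0.08,-0.09,0.06,0,0,0,1],[0.128,-0.1352,0.088,0.002,0,0,1],[0.128,-0.1352,0.09,0.002,0,0,1],[0.128,-0.1352,0.12,0.002,0,0,1],[0.128,-0.1352,0.16,0.002,0,0,1],[0.128,-0.1352,0.19,0.002,0,0,1],[0.128,-0.1352,0.198,0.002,0,0,1],[0.128,-0.1352,0.198,0.002,0,0,1],[0.128,-0.1352,0.198,0.002,0,0,0],[0.128,-0.1352,0.198,0.002,0,0,0],[0.128,-0.1352,0.198,0.002,0,0,0],[0.128,-0.1352,0.198,0.002,0,0,0],[0.128,-0.1352,0.198,0.002,0,0,0],[0.128,-0.1352,0.198,0.002,0,0,0],[0.128,-0.1352,0.198,0.002,0,0,0]]' 30
python3 go.py 440 174.4 190
```

```text
time_s: 10.45
tcp_pos: [440.5, 173.8, 11.0]
orientation: [0.707, 0.707, 0.0, 0.0]
wrist_force: [-0.3, 0.8, 3.5]
opening: 0.605
t 10.45 tcp [440.5 173.8  11. ] F [-0.3  0.8  3.5] op 0.605 yawerr [0.0009 0.0004 0.    ]
[440.0, 174.4, 190.0] shift [ 0.0005 -0.0004 -0.179 ]
```

```bash
python3 -m handwheel '[[0,0,-0.05,0,0,0,0],[0,0,-0.10,0,0,0,0],[0,0,-0.15,0,0,0,0],[-0.03,0.04,-0.18,0,0,0,0],[-0.06,0.08,-0.184,0,0,0,0],[-0.09,0.12,-0.184,0,0,0,0],[-0.12,0.16,-0.184,0,0,0,0],[-0.129,0.175,-0.184,0,0,0,0],[-0.129,0.175,-0.184,0,0,0,0],[-0.129,0.175,-0.184,0,0,0,0]]'
python3 held.py 68 84 40; python3 go.py 615.5 44.8 164
```

```text
time_s: 11.45
tcp_pos: [614.9, 44.7, 193.3]
orientation: [0.707, 0.707, -0.001, -0.001]
wrist_force: [-0.1, 0.1, -1.5]
opening: 0.601
wrist 3264 mec-tcp [0.1 9. ] 38.9 meanz-tcp 74.7
side 143 mec-tcp [-0.3  1.4] 39.9 meanz-tcp 74.1
t 11.6 tcp [614.5  45.8 195.1] F [-0.6 -0.3 -2.7] op 0.605 yawerr [0.0004 0.0001 0.0012]
[615.5, 44.8, 164.0] shift [-0.001   0.001   0.0311]
```

```bash
python3 -m handwheel '[[-0.001,0,0.008,0,0,0,0],[-0.001,0,0.014,0,0,0,0],[-0.001,0,0.018,0,0,0,0],[-0.001,0,0.022,0,0,0,0],[-0.001,0,0.026,0,0,0,0],[-0.001,0,0.029,0,0,0,0],[-0.001,0,0.031,0,0,0,0],[-0.001,0,0.031,0,0,0,0]]'
python3 go.py 615.5 44.8 164
python3 - <<'E'
from cell import r
import cv2
c=r.capture("side"); cv2.imwrite("pics/s4.png",cv2.resize(c["color"][120:280,200:360],(600,600)))
E
```

```text
time_s: 12.4
tcp_pos: [614.6, 44.8, 164.2]
orientation: [0.707, 0.708, 0.0, 0.0]
wrist_force: [0.5, 0.0, -1.3]
opening: 0.601
t 12.4 tcp [614.6  44.8 164.2] F [ 0.5  0.  -1.3] op 0.601 yawerr [0.0005 0.0001 0.0011]
[615.5, 44.8, 164.0] shift [0.     0.0009 0.0002]
```

View pics/s4.png

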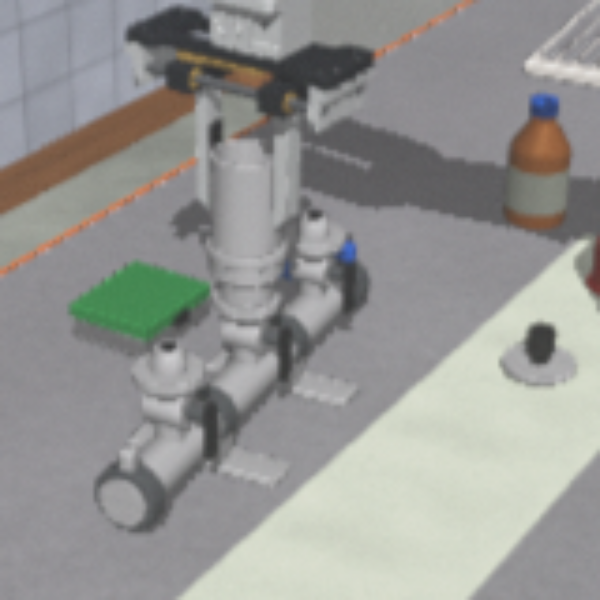

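The side view shows the base on the middle port and the funnel flange at (245,262) down on the base head, upright. I'll press lightly, release, and rise.

```bash
python3 -m handwheel '[[0,0,0.001,0,0,0,0],[0,0,0.002,0,0,0,0],[0,0,0.002,0,0,0,1],[0,0,0.001,0,0,0,1],[0,0,0,0,0,0,1],[0,0,0,0,0,0,1],[0,0,0,0,0,0,1],[0,0,-0.04,0,0,0,1],[0,0,-0.08,0,0,0,1],[0,0,-0.1,0,0,0,1],[-0.02,-0.04,-0.10,0,0,0,1],[-0.05,-0.08,-0.10,0,0,0,1],[-0.07,-0.1,-0.10,0,0,0,1]]'
python3 - <<'E'
from h import *
from cell import r
for n in("top","wrist","side"):
    P=world(r.capture(n),n=="wrist"); print(n,blob(P,(616,45),232,248,36))
    print(blob(P,(448.2,-154.4),36,60,25))
    print(blob(P,(448.2,-154.4),9,20,40))
E
python3 go.py 448.2 -154.4 80 448.2 -154.4 -4
```

```text
time_s: 13.75
tcp_pos: [512.7, -26.3, 264.8]
orientation: [0.707, 0.707, 0.0, 0.001]
wrist_force: [0.1, -1.0, -0.2]
opening: 0.995
top {'n': 83, 'mean': [620.7, 54.4, 236.6], 'mec': [615.2, 46.2, 27.7]}
None
{'n': 21, 'mean': [447.6, -147.2, 13.4], 'mec': [448.2, -154.4, 31.9]}
wrist {'n': 1150, 'mean': [615.1, 45.7, 237.2], 'mec': [614.9, 45.1, 28.3]}
{'n': 228, 'mean': [448.4, -152.9, 45.6], 'mec': [447.7, -154.2, 12.2]}
{'n': 1004, 'mean': [449.4, -150.6, 15.0], 'mec': [448.0, -154.7, 32.4]}
side {'n': 97, 'mean': [613.8, 48.0, 236.1], 'mec': [614.9, 47.3, 30.5]}
{'n': 43, 'mean': [446.4, -150.4, 43.3], 'mec': [446.7, -155.8, 15.3]}
{'n': 147, 'mean': [445.5, -148.4, 14.5], 'mec': [448.3, -154.8, 34.1]}
t 13.9 tcp [514.1 -26.1 265. ] F [0.7 0.2 0.9] op 1.002 yawerr [ 0.0025  0.0002 -0.001 ]
[448.2, -154.4, 80.0] shift [-0.1283 -0.0663  0.1849]
[448.2, -154.4, -4.0] shift [-0.1283 -0.0665  0.2689]
```

```bash
python3 -m handwheel '[[-0.04,-0.02,0.04,0,0,0,1],[-0.08,-0.04,0.08,0,0,0,1],[-0.11,-0.06,0.12,0,0,0,1],[-0.1285,-0.067,0.165,0.0025,0,0,1],[-0.1285,-0.067,0.21,0.0025,0,0,1],[-0.1285,-0.067,0.25,0.0025,0,0,1],[-0.1285,-0.067,0.269,0.0025,0,0,1],[-0.1285,-0.067,0.269,0.0025,0,0,1],[-0.1285,-0.067,0.269,0.0025,0,0,1],[-0.1285,-0.067,0.269,0.0025,0,0,0],[-0.1285,-0.067,0.269,0.0025,0,0,0],[-0.1285,-0.067,0.269,0.0025,0,0,0],[-0.1285,-0.067,0.269,0.0025,0,0,0],[-0.1285,-0.067,0.269,0.0025,0,0,0],[-0.1285,-0.067,0.269,0.0025,0,0,0],[-0.1285,-0.067,0.269,0.0025,0,0,0],[-0.1285,-0.067,0.269,0.0025,0,0,0],[-0.1285,-0.067,0.269,0.0025,0,0,0],[-0.1285,-0.067,0.269,0.0025,0,0,0]]' 25
python3 go.py 448 -154 275
```

```text
time_s: 15.8
tcp_pos: [447.6, -154.6, -4.2]
orientation: [0.707, 0.707, -0.0, -0.0]
wrist_force: [-1.0, 0.6, -0.2]
opening: 0.253
t 15.8 tcp [ 447.6 -154.6   -4.2] F [-1.   0.6 -0.2] op 0.253 yawerr [-0.0002  0.0002 -0.001 ]
[448.0, -154.0, 275.0] shift [ 0.0006  0.0003 -0.2792]
```

```bash
python3 -m handwheel '[[0,0,-0.05,0,0,0,0],[0,0,-0.10,0,0,0,0],[0,0,-0.15,0,0,0,0],[0,0,-0.2,0,0,0,0],[0.03,0.03,-0.24,0,0,0,0],[0.06,0.06,-0.26,0,0,0,0],[0.09,0.09,-0.262,0,0,0,0],[0.12,0.12,-0.262,0,0,0,0],[0.15,0.14,-0.262,0,0,0,0],[0.18,0.16,-0.262,0,0,0,0],[0.2,0.167,-0.262,0,0,0,0],[0.2,0.167,-0.262,0,0,0,0],[0.2,0.167,-0.262,0,0,0,0]]'
python3 held.py 14 26 36; python3 go.py 614.5 45 225
```

```text
time_s: 17.1
tcp_pos: [614.6, 45.3, 257.0]
orientation: [0.707, 0.707, -0.001, -0.0]
wrist_force: [0.1, 0.3, -1.1]
opening: 0.248
wrist 4087 mec-tcp [ 0.3 -0.2] 32.3 meanz-tcp 19.1
side 156 mec-tcp [-1.4  1.7] 32.5 meanz-tcp 19.4
t 17.25 tcp [614.5  44.2 257.9] F [ 0.1  0.2 -0.6] op 0.249 yawerr [-0.0001  0.0005 -0.0025]
[614.5, 45.0, 225.0] shift [ 0.0009 -0.      0.0329]
```

```bash
python3 -m handwheel '[[0,0,0.012,0,0,0,0],[0,0,0.018,0,0,0,0],[0,0,0.022,0,0,0,0],[0,0,0.025,0,0,0,0],[0,0,0.028,0,0,0,0],[0,0,0.031,0,0,0,0],[0,0,0.033,0,0,0,0],[0,0,0.034,0,0,0,0],[0,0,0.034,0,0,0,0]]'
python3 held.py 14 26 36; python3 go.py 614.5 45 225
```

```text
time_s: 18.15
tcp_pos: [614.8, 44.2, 224.9]
orientation: [0.708, 0.706, 0.0, 0.001]
wrist_force: [-0.0, 0.1, 1.3]
opening: 0.249
wrist 4094 mec-tcp [ 0.5 -0.2] 32.2 meanz-tcp 19.1
side 153 mec-tcp [-0.9  1. ] 32.6 meanz-tcp 18.7
t 18.3 tcp [614.8  44.2 224.7] F [0.5 0.6 2.2] op 0.249 yawerr [ 0.0012  0.0005 -0.0024]
[614.5, 45.0, 225.0] shift [ 0.0008 -0.0003 -0.0003]
```

```bash
python3 -m handwheel '[[0,0,0,0,0,0,1],[0,0,0,0,0,0,1],[0,0,0,0,0,0,1],[0,0,0,0,0,0,1],[0,0,-0.02,0,0,0,1],[0,0,-0.05,0,0,0,1],[0,0,-0.07,0,0,0,1],[0,-0.04,-0.07,0,0,0,1],[0.03,-0.08,-0.07,0,0,0,1],[0.06,-0.11,-0.07,0,0,0,1],[0.1,-0.13,-0.04,0,0,0,1],[0.14,-0.15,-0.01,0,0,0,1],[0.17,-0.17,0.02,0,0,0,1],[0.19,-0.18,0.03,0,0,0,1]]'
python3 - <<'E'
from h import *
from cell import r
for n in("wrist","side"):
    c=r.capture(n);P=world(c,n=="wrist"); print(n,blob(P,(615,45),238,250,38),blob(P,(615,45),268,285,25))
    print(blob(P,(426,332.5),48,70,45))
cv2.imwrite("pics/s5.png",cv2.resize(c["color"][100:340,190:400],(525,600)))
E
python3 go.py 425.5 332.5 80 425.5 332.5 1
```

```text
time_s: 19.7
tcp_pos: [432.0, 235.8, 191.0]
orientation: [0.707, 0.707, -0.002, -0.001]
wrist_force: [0.1, -0.2, -0.2]
opening: 1.004
wrist None None
{'n': 2061, 'mean': [425.7, 332.5, 56.9], 'mec': [425.6, 332.9, 27.2]}
side None {'n': 13, 'mean': [612.9, 42.4, 276.1], 'mec': [614.2, 43.6, 10.0]}
{'n': 317, 'mean': [423.5, 336.1, 55.7], 'mec': [425.7, 333.9, 28.4]}
t 19.8 tcp [432.1 236.4 191.5] F [ 0.8 -0.4  0.1] op 0.998 yawerr [-0.0042  0.0018  0.0024]
[425.5, 332.5, 80.0] shift [ 0.0964 -0.0059  0.1114]
[425.5, 332.5, 1.0] shift [ 0.0965 -0.0056  0.1904]
```

View pics/s5.png

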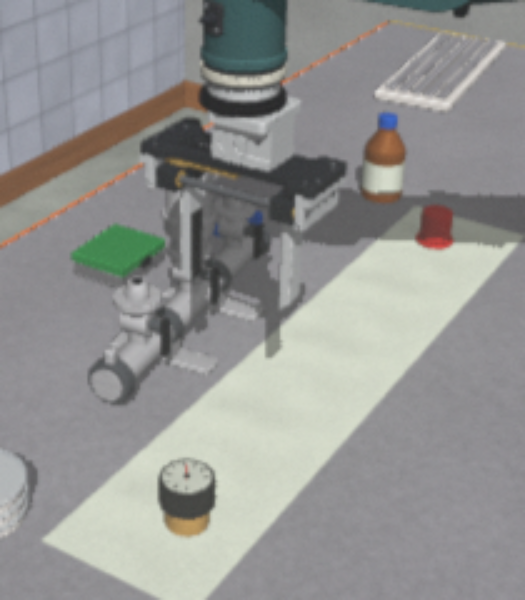

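The gripper hides the stack in this view, but the knob top reads 276.1 (276 expected). The gauge at (187,490) is undisturbed, so I'll take it.

```bash
python3 -m handwheel '[[0.045,-0.004,0.04,-0.004,0.002,0.002,1],[0.0965,-0.006,0.08,-0.004,0.002,0.002,1],[0.0965,-0.006,0.11,-0.004,0.002,0.002,1],[0.0965,-0.006,0.15,-0.004,0.002,0.002,1],[0.0965,-0.006,0.185,-0.004,0.002,0.002,1],[0.0965,-0.006,0.191,-0.004,0.002,0.002,1],[0.0965,-0.006,0.191,-0.004,0.002,0.002,1],[0.0965,-0.006,0.191,-0.004,0.002,0.002,0],[0.0965,-0.006,0.191,-0.004,0.002,0.002,0],[0.0965,-0.006,0.191,-0.004,0.002,0.002,0],[0.0965,-0.006,0.191,-0.004,0.002,0.002,0],[0.0965,-0.006,0.191,-0.004,0.002,0.002,0],[0.0965,-0.006,0.191,-0.004,0.002,0.002,0],[0.0965,-0.006,0.191,-0.004,0.002,0.002,0]]' 30
python3 go.py 425.5 332.5 175 450 -79 175
```

```text
time_s: 21.2
tcp_pos: [425.4, 332.7, 0.8]
orientation: [0.707, 0.707, 0.0, -0.0]
wrist_force: [0.2, -0.8, 2.1]
opening: 0.57
t 21.2 tcp [425.4 332.7   0.8] F [ 0.2 -0.8  2.1] op 0.57 yawerr [ 0.0006 -0.0006  0.0005]
[425.5, 332.5, 175.0] shift [-1.000e-04  2.000e-04 -1.742e-01]
[450.0, -79.0, 175.0] shift [-0.4116  0.0245 -0.1744]
```

```bash
python3 -m handwheel '[[0,0,-0.05,0,0,0,0],[0,0,-0.10,0,0,0,0],[0,0,-0.15,0,0,0,0],[-0.04,0,-0.165,0,0,0,0],[-0.08,0.005,-0.165,0,0,0,0],[-0.125,0.01,-0.165,0,0,0,0],[-0.17,0.015,-0.165,0,0,0,0],[-0.215,0.02,-0.165,0,0,0,0],[-0.26,0.025,-0.165,0,0,0,0],[-0.305,0.025,-0.165,0,0,0,0],[-0.35,0.025,-0.165,0,0,0,0],[-0.39,0.035,-0.165,0,0,0,0],[-0.412,0.07,-0.165,0,0,0,0],[-0.412,0.115,-0.165,0,0,0,0],[-0.412,0.16,-0.165,0,0,0,0],[-0.412,0.195,-0.165,0,0,0,0],[-0.412,0.205,-0.165,0,0,0,0],[-0.412,0.205,-0.165,0,0,0,0],[-0.412,0.205,-0.165,0,0,0,0]]'
python3 held.py 48 62 27.5; python3 go.py 630.3 -79 116
python3 - <<'E'
from h import *
from cell import r
P=world(r.capture("wrist"),True); print(blob(P,(631,-79),108,128,38)); print(blob(P,(615,45),238,250,38),blob(P,(615,45),268,285,25))
E
```

```text
time_s: 23.1
tcp_pos: [629.3, -79.2, 165.1]
orientation: [0.707, 0.707, -0.0, -0.001]
wrist_force: [-1.8, -0.0, -1.6]
opening: 0.566
wrist 7697 mec-tcp [0.1 0.3] 27.4 meanz-tcp 55.8
side 112 mec-tcp [0.1 0.6] 26.9 meanz-tcp 55.3
top 19 mec-tcp [ 0.5 24.3] 11.7 meanz-tcp 54.6
t 23.25 tcp [629.4 -79.3 166.3] F [-1.3 -0.3 -1.5] op 0.566 yawerr [ 0.0008 -0.0004  0.0003]
[630.3, -79.0, 116.0] shift [0.0003 0.0008 0.0503]
{'n': 1278, 'mean': [630.8, -64.3, 116.2], 'mec': [630.7, -76.7, 26.5]}
{'n': 8459, 'mean': [615.3, 28.0, 244.2], 'mec': [615.0, 40.0, 31.6]} None
```

```bash
python3 -m handwheel '[[0,0.001,0.012,0,0,0,0],[0,0.001,0.02,0,0,0,0],[0,0.001,0.026,0,0,0,0],[0,0.001,0.032,0,0,0,0],[0,0.001,0.038,0,0,0,0],[0,0.001,0.044,0,0,0,0],[0,0.001,0.049,0,0,0,0],[0,0.001,0.051,0,0,0,0],[0,0.001,0.052,0,0,0,0]]'
python3 held.py 48 62 27.5; python3 go.py 630.3 -79 116
```

```text
time_s: 24.2
tcp_pos: [630.6, -79.3, 115.7]
orientation: [0.707, 0.707, 0.001, 0.001]
wrist_force: [-4.1, 0.9, 5.7]
opening: 0.571
wrist 7737 mec-tcp [0. 0.] 27.5 meanz-tcp 55.9
side 105 mec-tcp [1.2 2.4] 26.3 meanz-tcp 55.3
top 9 mec-tcp [ 0.7 25.7] 8.7 meanz-tcp 55.0
t 24.35 tcp [630.6 -79.3 115.7] F [-3.4  1.1  3.8] op 0.571 yawerr [ 0.0019 -0.0001  0.0003]
[630.3, -79.0, 116.0] shift [ 0.0003 -0.0003 -0.0003]
```

```bash
python3 -m handwheel '[[0,0,0,0,0,0,1],[0,0,0,0,0,0,1],[0,0,0,0,0,0,1],[0,0,0,0,0,0,1],[0,0,-0.03,0,0,0,1],[0,0,-0.065,0,0,0,1],[0,-0.04,-0.065,0,0,0,1],[-0.02,-0.08,-0.065,0,0,0,1],[-0.05,-0.11,-0.065,0,0,0,1],[-0.09,-0.13,-0.06,0,0,0,1],[-0.13,-0.15,-0.04,0,0,0,1],[-0.17,-0.165,-0.02,0,0,0,1],[-0.2,-0.173,0,0,0,0,1],[-0.21,-0.173,0,0,0,0,1],[-0.21,-0.173,0,0,0,0,1]]'
python3 - <<'E'
from h import *
from cell import r
for n in("wrist","side"):
    P=world(r.capture(n),n=="wrist"); print(n,blob(P,(458,-341),40,62,40)); print(blob(P,(631,-79),164,178,40))
E
python3 go.py 457.5 -341 80 457.5 -341 -9
```

```text
time_s: 25.85
tcp_pos: [457.5, -290.2, 115.0]
orientation: [0.708, 0.706, 0.001, 0.0]
wrist_force: [0.3, 1.1, 0.2]
opening: 1.0
wrist {'n': 1718, 'mean': [457.9, -339.7, 48.3], 'mec': [457.7, -341.7, 22.0]}
None
side {'n': 73, 'mean': [456.1, -336.5, 47.4], 'mec': [454.3, -340.2, 23.4]}
{'n': 125, 'mean': [627.5, -73.7, 170.6], 'mec': [629.2, -79.2, 27.1]}
t 25.95 tcp [ 458.8 -288.9  116.5] F [-0.2  0.3  0. ] op 1.002 yawerr [0.0037 0.0002 0.001 ]
[457.5, -341.0, 80.0] shift [-0.0521 -0.0015  0.0365]
[457.5, -341.0, -9.0] shift [-0.0521 -0.0018  0.1255]
```

```bash
python3 -m handwheel '[[-0.03,-0.001,0.01,0.0037,0,0.001,1],[-0.052,-0.001,0.03,0.0037,0,0.001,1],[-0.052,-0.0015,0.07,0.0037,0,0.001,1],[-0.052,-0.0015,0.11,0.0037,0,0.001,1],[-0.052,-0.0015,0.125,0.0037,0,0.001,1],[-0.052,-0.0015,0.125,0.0037,0,0.001,1],[-0.052,-0.0015,0.125,0.0037,0,0.001,0],[-0.052,-0.0015,0.125,0.0037,0,0.001,0],[-0.052,-0.0015,0.125,0.0037,0,0.001,0],[-0.052,-0.0015,0.125,0.0037,0,0.001,0],[-0.052,-0.0015,0.125,0.0037,0,0.001,0],[-0.052,-0.0015,0.125,0.0037,0,0.001,0],[-0.052,-0.0015,0.125,0.0037,0,0.001,0],[-0.052,-0.0015,0.125,0.0037,0,0.001,0]]' 30
python3 go.py 450 -341 155 601 169 155
```

```text
time_s: 27.35
tcp_pos: [457.7, -341.0, -8.4]
orientation: [0.707, 0.707, -0.0, 0.0]
wrist_force: [-0.4, 0.1, 1.5]
opening: 0.462
t 27.35 tcp [ 457.7 -341.    -8.4] F [-0.4  0.1  1.5] op 0.462 yawerr [-0.0001  0.0002 -0.0001]
[450.0, -341.0, 155.0] shift [-1.000e-04 -7.800e-03 -1.634e-01]
[601.0, 169.0, 155.0] shift [ 0.51    0.1432 -0.1635]
```

```bash
python3 -m handwheel '[[0,0,-0.05,0,0,0,0],[0,0,-0.10,0,0,0,0],[0,0,-0.15,0,0,0,0],[0.04,-0.005,-0.16,0,0,0,0],[0.085,-0.008,-0.16,0,0,0,0],[0.13,-0.008,-0.16,0,0,0,0],[0.175,-0.008,-0.16,0,0,0,0],[0.22,-0.008,-0.16,0,0,0,0],[0.265,-0.008,-0.16,0,0,0,0],[0.31,-0.008,-0.16,0,0,0,0],[0.355,-0.008,-0.16,0,0,0,0],[0.4,-0.008,-0.16,0,0,0,0],[0.445,-0.008,-0.16,0,0,0,0],[0.485,0,-0.16,0,0,0,0],[0.51,0.03,-0.16,0,0,0,0],[0.51,0.075,-0.16,0,0,0,0],[0.51,0.12,-0.16,0,0,0,0],[0.51,0.143,-0.16,0,0,0,0],[0.51,0.143,-0.16,0,0,0,0],[0.51,0.143,-0.16,0,0,0,0]]'
python3 held.py 49 62 23; python3 go.py 600.7 169 106.6
python3 - <<'E'
from h import *
from cell import r
P=world(r.capture("wrist"),True); print(blob(P,(601,169),108,128,38)); print(blob(P,(615,45),238,250,38),blob(P,(615,45),268,285,25))
E
```

```text
time_s: 29.35
tcp_pos: [600.1, 168.9, 150.4]
orientation: [0.707, 0.707, -0.001, -0.001]
wrist_force: [0.3, -0.0, -1.3]
opening: 0.465
wrist 5330 mec-tcp [0.1 0.2] 22.9 meanz-tcp 56.8
side 108 mec-tcp [0.6 3.9] 21.9 meanz-tcp 55.9
t 29.5 tcp [599.7 169.1 151.8] F [-0.2 -0.  -0. ] op 0.465 yawerr [-0.0003  0.0001  0.0002]
[600.7, 169.0, 106.6] shift [-0.0001  0.001   0.0452]
{'n': 974, 'mean': [601.5, 186.7, 115.6], 'mec': [600.9, 173.5, 26.4]}
None None
```

```bash
python3 -m handwheel '[[0,0.001,0.01,0,0,0,0],[0,0.001,0.017,0,0,0,0],[0,0.001,0.023,0,0,0,0],[0,0.001,0.029,0,0,0,0],[0,0.001,0.035,0,0,0,0],[0,0.001,0.04,0,0,0,0],[0,0.001,0.044,0,0,0,0],[0,0.001,0.046,0,0,0,0],[0,0.001,0.047,0,0,0,0]]'
python3 held.py 49 62 23; python3 go.py 600.7 169 106.6
```

```text
time_s: 30.45
tcp_pos: [600.8, 169.1, 106.4]
orientation: [0.707, 0.707, 0.0, 0.0]
wrist_force: [-2.8, -1.0, 6.8]
opening: 0.465
wrist 5333 mec-tcp [ 0.  -0.1] 23.0 meanz-tcp 56.7
side 112 mec-tcp [ 0.4 -0.1] 22.6 meanz-tcp 55.8
t 30.6 tcp [600.8 169.1 106.4] F [-2.5 -0.3  5.3] op 0.463 yawerr [ 0.001  -0.      0.0003]
[600.7, 169.0, 106.6] shift [-0.0001 -0.0001 -0.0002]
```

Seated at 106.4 (106.6 expected), with light contact. I'll release, retreat clear, and check everything.

```bash
python3 -m handwheel '[[0,0,0,0,0,0,1],[0,0,0,0,0,0,1],[0,0,0,0,0,0,1],[0,0,0,0,0,0,1],[0,0,-0.03,0,0,0,1],[0,0,-0.07,0,0,0,1],[0,-0.04,-0.09,0,0,0,1],[0,-0.085,-0.1,0,0,0,1],[0,-0.13,-0.1,0,0,0,1],[0,-0.17,-0.1,0,0,0,1],[0,-0.21,-0.1,0,0,0,1],[0,-0.24,-0.1,0,0,0,1],[0,-0.27,-0.1,0,0,0,1],[0,-0.27,-0.1,0,0,0,1]]'
python3 - <<'E'
from h import *
from cell import r
I=[]
for n in("top","side","wrist"):
    c=r.capture(n);P=world(c,n=="wrist");I.append(c["color"])
    for k,p,lo,hi,rad in[("cap48",(601,169),156,172,35),("gauge",(631,-79),164,180,38),("lid",(615,45),238,250,38),("knob",(615,45),268,285,25),("box",(778,-33),20,45,80),("dish",(599,425),30,55,60),("reag",(585,-427),110,140,40)]:
        print(n,k,blob(P,p,lo,hi,rad))
cv2.imwrite("pics/end.png",np.hstack([cv2.resize(I[0][100:300,80:480],(800,400))]))
cv2.imwrite("pics/end2.png",cv2.resize(I[1][110:310,150:400],(750,600)))
E
```

```text
time_s: 32.0
tcp_pos: [328.6, 169.3, 206.8]
orientation: [0.706, 0.708, 0.001, 0.001]
wrist_force: [-0.5, 0.3, -0.2]
opening: 1.0
top cap48 {'n': 296, 'mean': [600.8, 167.5, 161.9], 'mec': [601.1, 168.1, 21.7]}
top gauge {'n': 449, 'mean': [630.7, -78.1, 170.4], 'mec': [630.9, -78.5, 27.0]}
top lid {'n': 604, 'mean': [614.2, 44.4, 242.8], 'mec': [615.2, 44.5, 31.7]}
top knob {'n': 113, 'mean': [614.8, 44.4, 274.0], 'mec': [615.0, 44.3, 11.7]}
top box {'n': 1293, 'mean': [778.1, -32.2, 33.3], 'mec': [778.8, -32.4, 63.7]}
top dish {'n': 1076, 'mean': [598.8, 429.5, 42.6], 'mec': [599.6, 430.0, 46.1]}
top reag {'n': 145, 'mean': [584.7, -431.2, 127.8], 'mec': [585.8, -432.4, 15.1]}
side cap48 {'n': 129, 'mean': [597.9, 171.5, 162.3], 'mec': [599.6, 169.0, 23.9]}
side gauge {'n': 122, 'mean': [627.3, -73.2, 170.9], 'mec': [630.7, -77.3, 30.3]}
side lid {'n': 173, 'mean': [610.4, 51.0, 243.8], 'mec': [614.1, 44.9, 34.7]}
side knob {'n': 39, 'mean': [612.3, 48.1, 273.6], 'mec': [611.1, 46.4, 13.1]}
side box {'n': 382, 'mean': [782.6, -27.6, 33.4], 'mec': [781.5, -33.7, 64.2]}
side dish {'n': 885, 'mean': [594.5, 434.1, 42.9], 'mec': [597.8, 428.1, 48.2]}
side reag None
wrist cap48 {'n': 983, 'mean': [596.7, 169.4, 162.7], 'mec': [600.4, 169.0, 22.6]}
wrist gauge None
wrist lid None
wrist knob None
wrist box None
wrist dish {'n': 1518, 'mean': [597.0, 410.5, 43.1], 'mec': [598.9, 427.9, 46.3]}
wrist reag None
```

View pics/end.png

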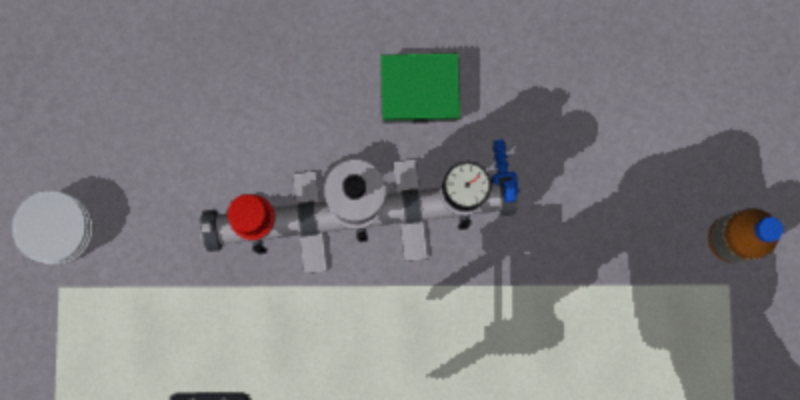

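View pics/end2.png

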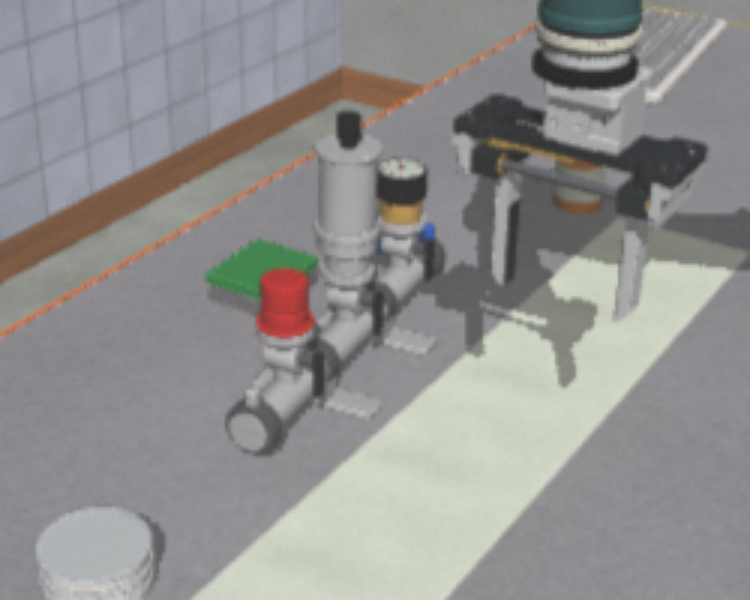

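Both pictures show the cap on the blind-end port (250,216), the base, funnel and lid upright on the middle port (355,188), and the gauge next to the blue nozzle (467,185). The bystanders stand where they were, and the gripper is clear.

```bash
python3 -c "
from cell import r
print(r.finish_job())"
```

```text
the job is handed in; nothing more can be done
None
```

The manifold is set up as asked and the job is handed in, after about 32 s of robot time. I placed the filter base, funnel and lid on the middle port, then the gauge beside the blue nozzle, then the red cap on the other end port. I viewed 8 pictures.

**Last checks:** All parts looked upright in the final pictures. The tops measured within 2 mm of fully seated, against a calibration good to about 2 mm:

| Part | Measured top, mm | Expected, mm |
|---|---|---|
| Cap | 162–163 | 163 |
| Gauge | 170–171 | 171 |
| Lid disc | 243–244 | 244 |
| Knob | 274 | 276 |

- **Position:** In the top view, part centres were within about 1.5 mm of the port axes.
- **Bystanders:** The slide box, the Petri dishes and the reagent bottle had not visibly moved. I only compared the box and the bottle by eye and rough position. The last side view gave no height reading for the bottle.

**What disagreed:** The real fingertips sit about 33 mm higher than the stated tool geometry. Because of this, my first grasp closed over the top of the filter base. That nudged the base about 2 mm, with wrist force around 18 N. I measured the offset with two cameras and corrected for it, and every later grasp worked first time.

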